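Reload the sample series in reverse for the second viscosity run

TASK

Move the four sample vials from the white rack to the dark grey rack in reverse order: the vial that starts nearest the white rack's magenta end goes into the grey rack's cell farthest from its own magenta end, and so on, until the vial farthest from the white rack's magenta end stands next to the grey rack's magenta end. Keep the vials upright throughout and leave each standing fully down in its cell, one vial per cell.

Things in the scene. Friction and masses are not known exactly. Their poses are not given: they have to be found in the camera images.
- source_rack: white rack, fixed: four 44 x 44 mm cells in a row along its y, centres at x = 0, y = +82.5, +27.5, -27.5, -82.5 mm; floor 6 mm, wall tops 20 mm above the bench. A magenta bar 26 mm high caps its +y end. A 20 mm high shoulder on the +x side (away from the robot) carries the tags. Outline x -30 to +62, y -116 to +130 mm. Origin on the bench under the middle of the row; z up.
- target_rack: dark grey rack, fixed, pale cell floors, empty at the start and without tags, otherwise the same shape, size and frame as the white one: four cells at y = +82.5, +27.5, -27.5, -82.5 mm, magenta bar at its +y end, floor 6 mm and walls 20 mm above the bench. (A wash bottle, a beaker and an amber jar, up to 205 mm tall, stand idle on the bench beyond both racks, more than 0.76 m ahead of the robot base.)
- vial_red: loose upright sample vial, white cylinder with a red cap, straight-sided, 30 mm diameter, 80 mm tall in all (cap the top 22 mm), about 60 g, standing in a cell of the white rack. Origin at the centre of its underside, z up along the vial.
- vial_yellow: loose upright sample vial, white cylinder with a yellow cap, straight-sided, 30 mm diameter, 80 mm tall in all (cap the top 22 mm), about 60 g, standing in a cell of the white rack. Origin at the centre of its underside, z up along the vial.
- vial_green: loose upright sample vial, white cylinder with a green cap, straight-sided, 30 mm diameter, 80 mm tall in all (cap the top 22 mm), about 60 g, standing in a cell of the white rack. Origin at the centre of its underside, z up along the vial.
- vial_blue: loose upright sample vial, white cylinder with a blue cap, straight-sided, 30 mm diameter, 80 mm tall in all (cap the top 22 mm), about 60 g, standing in a cell of the white rack. Origin at the centre of its underside, z up along the vial.
- tag_red: red flat plate 26 x 34 x 3 mm fixed on the white rack's shoulder, beside the cell in which the red-capped vial starts (42 mm from the cell's centre along the rack's +x, at the same rack y). Stays there. Origin at the centre of its underside, axes as the white rack's.
- tag_yellow: yellow flat plate 26 x 34 x 3 mm fixed on the white rack's shoulder, beside the cell in which the yellow-capped vial starts (42 mm from the cell's centre along the rack's +x, at the same rack y). Stays there. Origin at the centre of its underside, axes as the white rack's.
- tag_green: green flat plate 26 x 34 x 3 mm fixed on the white rack's shoulder, beside the cell in which the green-capped vial starts (42 mm from the cell's centre along the rack's +x, at the same rack y). Stays there. Origin at the centre of its underside, axes as the white rack's.
- tag_blue: blue flat plate 26 x 34 x 3 mm fixed on the white rack's shoulder, beside the cell in which the blue-capped vial starts (42 mm from the cell's centre along the rack's +x, at the same rack y). Stays there. Origin at the centre of its underside, axes as the white rack's.

How it is judged:
At the end, for the whole second after the job is handed in: Each vial stands upright (0.1 rad), released and at rest in its grey-rack cell, within 12 mm of its centre in x and y and 4 mm of its floor, in reverse order: a vial whose tag is at y in the white rack is at -y in the grey one (((y of tag_red in the frame of source_rack between 0.0625 and 0.1025 m and y of vial_red in the frame of target_rack between -0.0945 and -0.0705 m) or (y of tag_red in the frame of source_rack between 0.0075 and 0.0475 m and y of vial_red in the frame of target_rack between -0.0395 and -0.0155 m) or (y of tag_red in the frame of source_rack between -0.0475 and -0.0075 m and y of vial_red in the frame of target_rack between 0.0155 and 0.0395 m) or (y of tag_red in the frame of source_rack between -0.1025 and -0.0625 m and y of vial_red in the frame of target_rack between 0.0705 and 0.0945 m)) and x of vial_red in the frame of target_rack between -0.012 and 0.012 m and z of vial_red in the frame of target_rack between 0.002 and 0.01 m and angle between each of vial_red, vial_yellow, vial_green, vial_blue's own z axis and vertical below 0.1 rad and linear speed of each of vial_red, vial_yellow, vial_green, vial_blue below 0.02 m/s and contact force between each of vial_red, vial_yellow, vial_green, vial_blue and the fingers below 0.05 N and ((y of tag_yellow in the frame of source_rack between 0.0625 and 0.1025 m and y of vial_yellow in the frame of target_rack between -0.0945 and -0.0705 m) or (y of tag_yellow in the frame of source_rack between 0.0075 and 0.0475 m and y of vial_yellow in the frame of target_rack between -0.0395 and -0.0155 m) or (y of tag_yellow in the frame of source_rack between -0.0475 and -0.0075 m and y of vial_yellow in the frame of target_rack between 0.0155 and 0.0395 m) or (y of tag_yellow in the frame of source_rack between -0.1025 and -0.0625 m and y of vial_yellow in the frame of target_rack between 0.0705 and 0.0945 m)) and x of vial_yellow in the frame of target_rack between -0.012 and 0.012 m and z of vial_yellow in the frame of target_rack between 0.002 and 0.01 m and ((y of tag_green in the frame of source_rack between 0.0625 and 0.1025 m and y of vial_green in the frame of target_rack between -0.0945 and -0.0705 m) or (y of tag_green in the frame of source_rack between 0.0075 and 0.0475 m and y of vial_green in the frame of target_rack between -0.0395 and -0.0155 m) or (y of tag_green in the frame of source_rack between -0.0475 and -0.0075 m and y of vial_green in the frame of target_rack between 0.0155 and 0.0395 m) or (y of tag_green in the frame of source_rack between -0.1025 and -0.0625 m and y of vial_green in the frame of target_rack between 0.0705 and 0.0945 m)) and x of vial_green in the frame of target_rack between -0.012 and 0.012 m and z of vial_green in the frame of target_rack between 0.002 and 0.01 m and ((y of tag_blue in the frame of source_rack between 0.0625 and 0.1025 m and y of vial_blue in the frame of target_rack between -0.0945 and -0.0705 m) or (y of tag_blue in the frame of source_rack between 0.0075 and 0.0475 m and y of vial_blue in the frame of target_rack between -0.0395 and -0.0155 m) or (y of tag_blue in the frame of source_rack between -0.0475 and -0.0075 m and y of vial_blue in the frame of target_rack between 0.0155 and 0.0395 m) or (y of tag_blue in the frame of source_rack between -0.1025 and -0.0625 m and y of vial_blue in the frame of target_rack between 0.0705 and 0.0945 m)) and x of vial_blue in the frame of target_rack between -0.012 and 0.012 m and z of vial_blue in the frame of target_rack between 0.002 and 0.01 m); the robot touches nothing.
It fails at once if a vial is tipped by more than about 35 degrees (angle between any of vial_red, vial_yellow, vial_green, vial_blue's own z axis and vertical above 0.6 rad).
It also fails if it takes over 112 s, if anything falls off the work surface, if the arm or the gripper's body presses on something with over 40 N, if the wrist force passes 120 N, or if a joint passes its speed limit or range.

ROBOT

A 7-joint arm with a two-finger parallel gripper is mounted at the origin on the work surface. World frame = base frame: x ahead of the robot, y to its left, z up, the work surface at z = 0. Lengths are in m, angles in rad, forces in N, time in s.
With the tool pointing down it reaches from about 0.4 to 0.85 m from the base axis. Payload 10.4 kg.
Tool frame: the origin (TCP) lies midway between the tips of the shut fingers; the grasp point (between the pads) lies 19 mm behind it; z points along the fingers, y is the line along which they close (so a half turn about z gives the same grasp; the last joint's range is limited). The gripper opens to 87 mm and grips with 3 to 60 N. Pads are 19 mm wide; open, the fingers measure 117 mm over their backs; the gripper's body (75 mm by 190 mm) begins 51 mm behind the grasp point.
Start: joints at [1.086, 0.332, -0.065, 1.46, 0.022, 1.35, -0.088], TCP at [0.278, -0.56, 0.223] pointing down, gripper open.
Joint ranges: [-2.6, 2.6], [-0.5, 2.12], [-1.47, 1.34], [0.16, 2.42], [-1.27, 4.41], [0.06, 2.06], [-2.6, 2.6]. Speed limits (rad/s): [2.22, 2.22, 2.79, 2.79, 3.14, 3.14, 3.14].

INTERFACE

Orientations are given as a unit quaternion [x, y, z, w].
In Python, from bench import sensors, eyes, order gives the robot as it stands.
- The arm moves only by the tool arm_command, never from a script. Its argument "steps" is a list of rows, each an object with "rot": the turn, a rotation vector about the world's x, y, z in degrees, a list of three; "slide": the shift along the world's x, y, z in m, a list of three; "grip": the opening, from 0 (shut) to 1 (fully open). A call has exactly 8 rows; each row shifts and turns the commanded pose from where the row before left it; what a row does not reach is not made up. A row lasts 1/8 s, in which the tool goes at most 62.5 mm and 10.7 degrees, less where a joint would pass 70% of its speed; a pose out of reach is approached as far as the arm can. A call with a gripper value outside its range is refused whole. The fingers move at their own pace and stop on an object; "newtons" is the grip in N (left out, the last holds). Time passes only in rows, so rows that do not move let the fingers close, or fill a call up. It gives the time, the measured TCP pose, the force, the opening and the grip force at its end, in the units of the state.
- sensors.read_state(): the state, without advancing time (a new reading comes with each control period).
- eyes.camera(name): name is "scene" or "top"; returns a dict with "pixels" (384x512x3 uint8, red, green, blue), "intrinsics" (3x3 intrinsics, pixels), "k1" (the pictures are not rectified: a ray, as slopes to the right and down, at radius r is drawn at 1 + k1 r^2 times it, then the intrinsics apply), "pose" (4x4, takes a point from camera to world coordinates). Camera axes: x right, y down, z forward; pixel columns grow to the right and rows downward; lengths in m; the calibration is good to about 2 mm. A picture is of the moment at which its call begins. There is no depth.
- order.close_job(): hands the job in; it is judged then, once.
Trained networks look in a picture, given as the dict that the camera call returned (one of the last four; its "shot" number tells which), for a name from the list of things; names that differ only in an ending like _2 or _b are one class to them, and where a whole thing is asked for, a point or a joint stands for the part that bears it (a point fixed in the world has none). Each returns a list of dicts, best first, with "conf" (0 to 1); they miss things now and then, are a little off and sometimes report something else, mostly with a low value. They report only what shows in the picture. A call takes as long as a camera call.
- eyes.look_for(name, picture): "bbox" ([left, top, right, bottom] in pixels, round what is visible of it).
The state is a dict: "time": time; "joint_positions": joint angles; "joint_vel": joint speeds; "joint_torque": joint torques, N m; "ee_pos": TCP position; "eef_rot": TCP orientation; "ft_force": force on the tool from outside, world axes, zero at the start; "torque": the same for the moment, N m; "width": finger opening in m; "grip_force": force on a finger pad.
Only numpy, scipy, OpenCV 4.12 (cv2) and the standard library are available. Lean on these libraries where they do the work, as an engineer would, in place of code of your own. Each camera call takes 0.05 s, during which the arm holds its last target. There are 200 camera calls.

## Working session

There is one attempt and no reset: what is moved stays moved. The work goes in short steps, Python scripts to look and compute and a tool call to move; the robot and the scene stay as the last step left them, time stands still between calls to the robot, and variables do not carry over. Pictures are saved under pics/ and viewed, at most 14 in all, crops included, and the job is handed in when it is done.

Besides the shell and the picture viewer there is one more tool, called after "Request:" by a JSON object that holds its "op" and its "data". arm_command: Moves the arm, as the interface text tells. Its arguments: {"type":"object","properties":{"steps":{"type":"array","items":{"type":"object","properties":{"rot":{"type":"array","items":{"type":"number"}},"slide":{"type":"array","items":{"type":"number"}},"grip":{"type":"number"}}}},"newtons":{"type":"number"}},"required":["steps"]}

```bash
mkdir -p pics; cat > h.py <<'E'
import numpy as np, cv2
from bench import sensors, eyes, order
def ray(p,uv):
    K=np.array(p["intrinsics"]);T=np.array(p["pose"]);k=p["k1"]
    q=np.array([(uv[0]-K[0,2])/K[0,0],(uv[1]-K[1,2])/K[1,1]]);s=q.copy()
    for _ in range(30): s=q/(1+k*(s@s))
    return T[:3,3],T[:3,:3]@np.array([*s,1])
def on(p,uv,z):
    o,d=ray(p,uv);return o+d*(z-o[2])/d[2]
def proj(p,X):
    K=np.array(p["intrinsics"]);T=np.array(p["pose"])
    c=T[:3,:3].T@(np.array(X)-T[:3,3]);s=c[:2]/c[2];s=s*(1+p["k1"]*(s@s))
    return np.array([K[0,0]*s[0]+K[0,2],K[1,1]*s[1]+K[1,2]])
def save(p,n):cv2.imwrite(f"pics/{n}.png",cv2.cvtColor(p["pixels"],cv2.COLOR_RGB2BGR))
E
python3 - <<'E'
from h import *
print(sensors.read_state())
for n in("scene","top"):
    p=eyes.camera(n);save(p,n+"0");print(n,np.round(p["pose"],3).tolist(),p["k1"],np.array(p["intrinsics"]).tolist())
    for t in ["source_rack","target_rack"]+[a+c for a in("vial_","tag_") for c in("red","yellow","green","blue")]:
        print(t,[(np.round(d["bbox"],1).tolist(),round(d["conf"],2)) for d in eyes.look_for(t,p)[:2]])
E
```

```text
{'time': 0.0, 'joint_positions': array([ 1.0864027 ,  0.33287163, -0.064706  ,  1.46098573,  0.02163054,
        1.34988533, -0.08850099]), 'joint_vel': array([-1.13927315e-03,  7.96455032e-04,  1.04148009e-03, -4.88035888e-04,
        5.62869506e-05, -3.73194815e-04,  1.22538158e-03]), 'joint_torque': array([ 8.13640509e-04, -6.23253751e+01,  2.48411600e-02, -3.89889836e+01,
       -6.13231002e-02,  3.97910562e-02,  1.86364673e-04]), 'ee_pos': array([ 0.27827982, -0.55917965,  0.22173291]), 'eef_rot': array([ 9.73457480e-01,  2.28866787e-01, -2.12886424e-04, -6.94867219e-04]), 'ft_force': array([-0.00828057, -0.06575566,  0.04335376]), 'torque': array([0.03113713, 0.03856695, 0.05889976]), 'grip_force': 0.0, 'width': 0.08719316893497767}
scene [[-0.529, 0.605, -0.595, 1.007], [0.849, 0.383, -0.365, 0.249], [0.006, -0.698, -0.716, 0.559], [0.0, 0.0, 0.0, 1.0]] -0.10035486051002514 [[380.9868771566354, 0.0, 261.6139344085159], [0.0, 380.9868771566354, 194.14418219477676], [0.0, 0.0, 1.0]]
source_rack [([153.6, 146.3, 274.7, 201.1], 0.57)]
target_rack [([299.9, 207.1, 444.2, 286.9], 0.
[... 438 characters left out ...]
op [[0.005, -0.98, 0.201, 0.421], [-1.0, -0.004, 0.003, -0.021], [-0.002, -0.201, -0.98, 0.825], [0.0, 0.0, 0.0, 1.0]] -0.03798536922205009 [[420.065407192493, 0.0, 258.2330664805871], [0.0, 420.065407192493, 190.8865135530635], [0.0, 0.0, 1.0]]
source_rack [([262.5, 179.7, 393.4, 251.3], 0.57)]
target_rack [([78.1, 175.6, 210.6, 245.4], 0.86)]
vial_red [([338.6, 205.0, 360.7, 224.6], 0.5)]
vial_yellow [([286.0, 220.1, 303.6, 238.3], 0.73)]
vial_green [([366.0, 195.1, 388.8, 217.6], 0.65)]
vial_blue [([337.5, 204.4, 360.5, 223.9], 0.7)]
tag_red [([307.1, 196.7, 324.9, 211.0], 0.55)]
tag_yellow [([278.6, 204.5, 297.9, 218.8], 0.52)]
tag_green [([358.3, 180.9, 379.1, 196.1], 0.73)]
tag_blue []
```

```bash
python3 - <<'E'
import cv2
a=cv2.imread('pics/top0.png');cv2.imwrite('pics/t1.png',cv2.resize(a[150:280,60:420],None,fx=2.2,fy=2.2,interpolation=cv2.INTER_CUBIC))
E
```

```text
(no output)
```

View pics/top0.png

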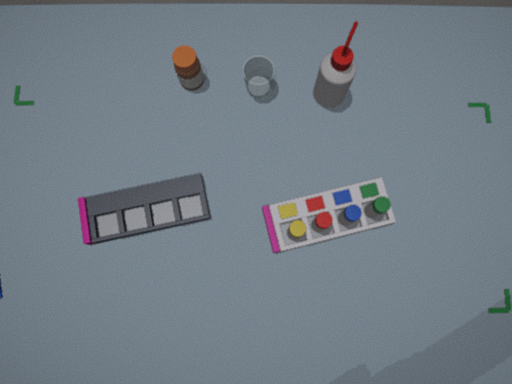

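View pics/t1.png

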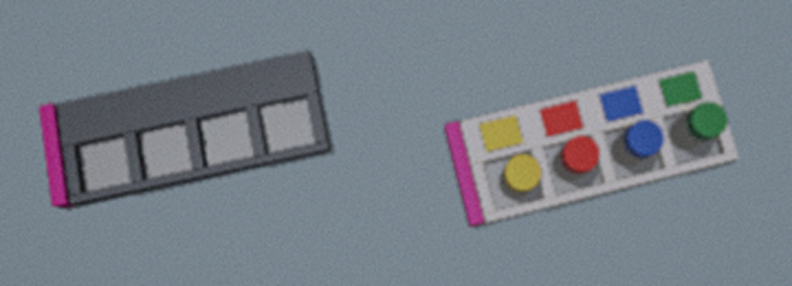

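View pics/scene0.png

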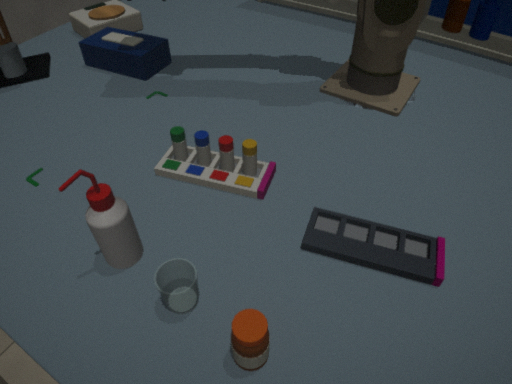

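The white rack (right, about 330,215) has its magenta end at the left, at pixel 270,228. From that end the order is yellow, red, blue, green. The grey rack (about 145,210) also has its magenta end at the left, so green goes to its leftmost cell and yellow to its rightmost. The scene view shows the same order. Next I'll fit the poses.

```bash
cat > fit.py <<'E'
from h import *
from scipy.optimize import least_squares
def blobs(p,lo,hi,roi,amin=25):
    hsv=cv2.cvtColor(p["pixels"],cv2.COLOR_RGB2HSV);m=cv2.inRange(hsv,np.array(lo),np.array(hi))
    M=np.zeros_like(m);l,t,r,b=roi;M[t:b,l:r]=m[t:b,l:r]
    n,_,s,c=cv2.connectedComponentsWithStats(M,connectivity=4)
    return [(c[i],s[i,4]) for i in range(1,n) if s[i,4]>=amin]
H=dict(red=[(0,120,80),(8,255,255)],yellow=[(20,120,80),(32,255,255)],green=[(50,100,30),(80,255,255)],blue=[(106,140,50),(120,255,255)],mag=[(150,120,60),(172,255,255)])
YS=dict(zip(["yellow","red","blue","green"],[.0825,.0275,-.0275,-.0825]))
def W(q,l):
    c,s=np.cos(q[2]),np.sin(q[2]);return np.array([q[0]+c*l[0]-s*l[1],q[1]+s*l[0]+c*l[1],l[2]])
E
python3 - <<'E'
from fit import *
P={n:eyes.camera(n) for n in("top","scene")}
R={"top":(255,170,400,255),"scene":(150,120,280,200)}
for n in P:
    for c in H: print(n,c,[(np.round(b[0],1).tolist(),int(b[1])) for b in blobs(P[n],*H[c],R[n],15)])
print([(np.round(b[0],1).tolist(),int(b[1])) for b in blobs(P["top"],*H["mag"],(70,170,110,250),15)])
g=cv2.cvtColor(P["top"]["pixels"],cv2.COLOR_RGB2GRAY);print(g[160:250:6,70:220:8])
E
```

```text
top red [([314.8, 203.4], 158), ([323.5, 219.7], 166)]
top yellow [([287.4, 210.2], 192), ([297.0, 228.2], 209)]
top green [([368.9, 190.1], 173), ([381.2, 204.5], 205)]
top blue [([341.8, 196.7], 173), ([352.4, 212.8], 193)]
top mag [([270.7, 228.9], 301)]
scene red [([225.9, 139.3], 65), ([218.9, 175.1], 131)]
scene yellow [([249.3, 143.4], 108), ([243.9, 180.6], 141)]
scene green [([177.0, 133.4], 175), ([171.2, 164.2], 113)]
scene blue [([201.4, 137.4], 161), ([194.6, 169.5], 114)]
scene mag [([266.2, 177.3], 217)]
[([84.1, 220.5], 348)]
[[128 127 127 124 125 130 125 131 129 132 128 127 133 131 134 130 132 129
  130]
 [129 130 131 128 127 131 127 132 133 128 129 132 131 128 134 133 132 133
  134]
 [126 129 129 127 133 128 132 132 128 130 131 130 128 134 137 131 118 133
  135]
 [126 129 127 133 129 126 134 127 135 129 131 131 129 105  87  88  91 133
  130]
 [127 132 129 126 130 129 134 129 131 109  90  85  83  91  91  90  88 130
  133]
 [126 129 131 127 131 127  97  86  84  85  85  90  91  88  94  96  95 120
  137]
 [126 121 106  89  83  80  84  79  82  87  86  85  90  90  62  79 141  80
  132]
 [124  96  43  83  83  82  85  81  88  88  79  47 126  94 150 144 152  63
  129]
 [128 121  37  80  76  82  82  58 107 138  46 148 152  92 154 148 150  86
  128]
 [125 126  58  77  43 122  82 145 142 147  67 149 150 103 144 150 154  82
  132]
 [123 126  83  45 144 143  88 135 144 145  92 147 152 140  85  92  52  85
  130]
 [129 130  93  75 143 145 115  86 149 147  80  89  73  69 119 132 131 131
  132]
 [127 125  94  89 141 144 135  80  91  52  84 131 131 131 129 133 131 133
  127]
 [128 124  89  66  85  61  66 111 132 130 128 130 127 128 126 131 129 130
  135]
 [124 130  92  95 130 129 130 137 130 130 130 134 130 128 129 132 127 132
  133]]
```

```bash
cat >> fit.py <<'E'
def cen(pts):
    h=cv2.convexHull(np.array(pts,np.float32)*16);m=cv2.moments(h);return np.array([m["m10"],m["m01"]])/m["m00"]/16
def hull(p,X): return cen([proj(p,x) for x in X])
A=np.linspace(0,2*np.pi,40)
def capc(p,x,y,z0=.0): # vial underside at z0
    return hull(p,[(x+.015*np.cos(a),y+.015*np.sin(a),z0+z) for a in A for z in(.058,.08)])
def sq(h,cy,z): return [(sx*h,cy+sy*h,z) for sx,sy in((1,1),(1,-1),(-1,-1),(-1,1))]
def floorc(p,q,cy):
    f=np.array([proj(p,W(q,l)) for l in sq(.022,cy,.006)],np.float32);r=np.array([proj(p,W(q,l)) for l in sq(.022,cy,.02)],np.float32)
    a,I=cv2.intersectConvexConvex(f*16,r*16);m=cv2.moments(I);return np.array([m["m10"],m["m01"]])/m["m00"]/16
E
cat > run.py <<'E'
from fit import *
P={n:eyes.camera(n) for n in("top","scene")}
R={"top":(255,170,400,255),"scene":(150,120,280,200)}
tag={};cap={}
for n in P:
    for c in YS:
        b=sorted(blobs(P[n],*H[c],R[n]),key=lambda b:b[0][1]); 
        (tag if 1 else 0)[n,c]=(b[0] if n=="top" else b[-1])[0]; cap[n,c]=(b[-1] if n=="top" else b[0])[0]
res=lambda q,ns:np.concatenate([proj(P[n],W(q,(.042,YS[c],.023)))-tag[n,c] for n in ns for c in YS])
for ns in(["top"],["scene"],["top","scene"]):
    s=least_squares(lambda q:res(q,ns),[.45,-.15,.2]);print("white",ns,np.round(s.x,4),np.sqrt(s.cost*2/len(s.fun)).round(2))
qs=s.x
for c in YS:
    for ns in(["top"],["scene"],["top","scene"]):
        s=least_squares(lambda v:np.concatenate([capc(P[n],v[0],v[1],.006)-cap[n,c] for n in ns]),W(qs,(0,YS[c],0))[:2])
        d=s.x-qs[:2];k,l=np.cos(qs[2]),np.sin(qs[2])
        print(c,ns,np.round(s.x,4),"rackframe",np.round([k*d[0]+l*d[1],-l*d[0]+k*d[1]-YS[c]],4),np.round(s.fun,1))
G={}
for n,roi in(("top",(92,185,208,242)),("scene",(305,210,437,260))):
    p=P[n];g=cv2.cvtColor(p["pixels"],cv2.COLOR_RGB2GRAY);l,t,r,b=roi
    M=np.zeros_like(g);M[t:b,l:r]=(g[t:b,l:r]>110)*255
    # keep blobs not touching roi border
    k,_,st,ce=cv2.connectedComponentsWithStats(M,connectivity=4)
    o=[(ce[i],st[i,4]) for i in range(1,k) if st[i,4]>80 and st[i,0]>l and st[i,1]>t and st[i,0]+st[i,2]<r and st[i,1]+st[i,3]<b]
    o.sort(key=lambda a:a[0][0]*(1 if n=="top" else -1)); G[n]=o; print(n,[(np.round(a[0],1).tolist(),int(a[1])) for a in o])
YY=[.0825,.0275,-.0275,-.0825]
ok=[n for n in G if len(G[n])==4]
for ns in([n] for n in ok): 
    s=least_squares(lambda q:np.concatenate([floorc(P[n],q,y)-G[n][i][0] for n in ns for i,y in enumerate(YY)]),[.45,.26,.15],diff_step=1e-3);print("grey",ns,np.round(s.x,4),np.round(s.fun,1))
s=least_squares(lambda q:np.concatenate([floorc(P[n],q,y)-G[n][i][0] for n in ok for i,y in enumerate(YY)]),[.45,.26,.15],diff_step=1e-3);print("grey",ok,np.round(s.x,4))
qg=s.x
for i,y in enumerate(YY): print("cell",y,np.round(W(qg,(0,y,0)),4))
np.save("q.npy",[qs,qg])
# overlay outline
for n in P:
    im=cv2.cvtColor(P[n]["pixels"],cv2.COLOR_RGB2BGR);im=cv2.resize(im,None,fx=2,fy=2)
    for q in(qs,qg):
        for L in([(-.03,-.116,.02),(.062,-.116,.02),(.062,.116,.02),(-.03,.116,.02)],[(-.03,.116,.026),(.062,.116,.026),(.062,.13,.026),(-.03,.13,.026)],*[sq(.022,y,.02) for y in YY]):
            cv2.polylines(im,[np.array([2*proj(P[n],W(q,l))+.5 for l in L],np.int32)],True,(0,255,255),1)
    cv2.imwrite(f"pics/ov_{n}.png",im[300:520,120:820] if n=="top" else im[220:600,280:920])
E
python3 run.py
```

```text
white ['top'] [ 0.5274 -0.165   0.2478] 0.07
white ['scene'] [ 0.5287 -0.1652  0.2493] 0.08
white ['top', 'scene'] [ 0.5279 -0.1652  0.2484] 0.22
yellow ['top'] [ 0.507  -0.0881] rackframe [-0.0013 -0.0026] [-0. -0.]
yellow ['scene'] [ 0.4965 -0.0953] rackframe [-0.0132 -0.007 ] [-0.  0.]
yellow ['top', 'scene'] [ 0.5045 -0.09  ] rackframe [-0.0042 -0.0038] [1.1 1.4 0.  2.9]
red ['top'] [ 0.5221 -0.1355] rackframe [0.0018 0.0027] [0. 0.]
red ['scene'] [ 0.513  -0.1445] rackframe [-0.0094 -0.0038] [0. 0.]
red ['top', 'scene'] [ 0.5205 -0.138 ] rackframe [-0.0005  0.0007] [1.4 0.9 0.4 2.9]
blue ['top'] [ 0.5354 -0.1885] rackframe [0.0015 0.003 ] [-0.  0.]
blue ['scene'] [ 0.533  -0.1911] rackframe [-0.0014  0.0011] [0. 0.]
blue ['top', 'scene'] [ 0.535 -0.189] rackframe [0.0011 0.0027] [0.2 0.2 0.2 0.8]
green ['top'] [ 0.5507 -0.2418] rackframe [0.0033 0.0026] [-0.  0.]
green ['scene'] [ 0.5492 -0.2433] rackframe [0.0015 0.0016] [-0. -0.]
green ['top', 'scene'] [ 0.5504 -0.2421] rackframe [0.0029 0.0024] [0.2 0.2 0.1 0.5]
top [([107.9, 224.4], 392), ([135.3, 218.5], 414), ([163.1, 212.8], 426), ([190.6, 206.8], 434)]
scene []
grey ['top'] [0.5378 0.1946 0.2171] [-0.1  0.   0.1  0.  -0.  -0.1  0.1  0. ]
grey ['top'] [0.5378 0.1946 0.2171]
cell 0.0825 [0.52   0.2752 0.    ]
cell 0.0275 [0.5319 0.2215 0.    ]
cell -0.0275 [0.5437 0.1677 0.    ]
cell -0.0825 [0.5556 0.114  0.    ]
```

View pics/ov_top.png

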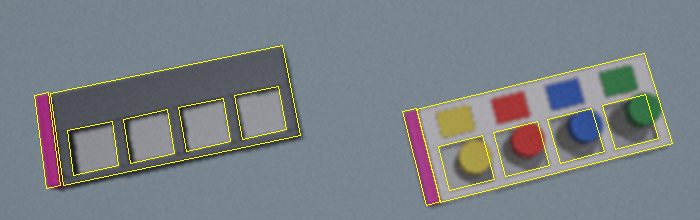

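View pics/ov_scene.png

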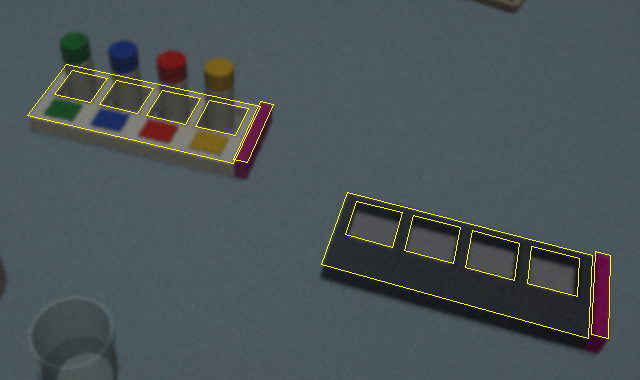

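The model outlines match the rack edges and cells in both views. I'm going for the green vial first, moving above it at about (0.5505, -0.242).

Request:
{"op": "arm_command", "data": {"steps": [{"slide": [0.034, 0.04, 0], "rot": [0, 0, 9.725], "grip": 1}, {"slide": [0.034, 0.04, 0], "rot": [0, 0, 9.725], "grip": 1}, {"slide": [0.034, 0.04, 0], "rot": [0, 0, 9.725], "grip": 1}, {"slide": [0.034, 0.04, 0], "rot": [0, 0, 9.725], "grip": 1}, {"slide": [0.034, 0.04, 0], "rot": [0, 0, 9.725], "grip": 1}, {"slide": [0.034, 0.04, 0], "rot": [0, 0, 9.725], "grip": 1}, {"slide": [0.034, 0.04, 0], "rot": [0, 0, 9.725], "grip": 1}, {"slide": [0.034, 0.04, 0], "rot": [0, 0, 9.725], "grip": 1}], "newtons": 15}}

```text
time: 2.3
ee_pos: [0.5514, -0.2383, 0.2228]
eef_rot: [0.612, 0.791, 0.0, 0.0]
ft_force: [0.5, 0.7, 0.2]
width: 0.0869
grip_force: 0.0
```

Request:
{"op": "arm_command", "data": {"steps": [{"slide": [-0.001, -0.0035, -0.02], "grip": 1}, {"slide": [0, 0, -0.03], "grip": 1}, {"slide": [0, 0, -0.03], "grip": 1}, {"slide": [0, 0, -0.03], "grip": 1}, {"slide": [0, 0, -0.03], "grip": 1}, {"slide": [0, 0, -0.024], "grip": 1}, {"slide": [0, 0, -0.016], "grip": 1}, {"slide": [0, 0, 0], "grip": 1}]}}

```text
schema error: expected keys rot, slide, grip
```

Request:
{"op": "arm_command", "data": {"steps": [{"grip": 0}, {"grip": 0}, {"grip": 0}, {"grip": 0}, {"grip": 0}, {"grip": 0}, {"grip": 0}, {"grip": 0}]}}

```text
schema error: expected keys rot, slide, grip
```

Request:
{"op": "arm_command", "data": {"steps": [{"slide": [-0.001, -0.0035, -0.02], "rot": [0, 0, 0], "grip": 1}, {"slide": [0, 0, -0.03], "rot": [0, 0, 0], "grip": 1}, {"slide": [0, 0, -0.03], "rot": [0, 0, 0], "grip": 1}, {"slide": [0, 0, -0.03], "rot": [0, 0, 0], "grip": 1}, {"slide": [0, 0, -0.03], "rot": [0, 0, 0], "grip": 1}, {"slide": [0, 0, -0.024], "rot": [0, 0, 0], "grip": 1}, {"slide": [0, 0, -0.016], "rot": [0, 0, 0], "grip": 1}, {"slide": [0, 0, 0], "rot": [0, 0, 0], "grip": 1}]}}

```text
time: 3.3
ee_pos: [0.5489, -0.2428, 0.0417]
eef_rot: [0.614, 0.789, -0.0, -0.001]
ft_force: [0.1, -1.1, 0.5]
width: 0.0873
grip_force: 0.0
```

Request:
{"op": "arm_command", "data": {"steps": [{"slide": [0.0015, 0.001, 0], "rot": [0, 0, 0], "grip": 1}, {"slide": [0, 0, 0], "rot": [0, 0, 0], "grip": 0}, {"slide": [0, 0, 0], "rot": [0, 0, 0], "grip": 0}, {"slide": [0, 0, 0], "rot": [0, 0, 0], "grip": 0}, {"slide": [0, 0, 0], "rot": [0, 0, 0], "grip": 0}, {"slide": [0, 0, 0], "rot": [0, 0, 0], "grip": 0}, {"slide": [0, 0, 0], "rot": [0, 0, 0], "grip": 0}, {"slide": [0, 0, 0], "rot": [0, 0, 0], "grip": 0}]}}

```text
time: 4.3
ee_pos: [0.551, -0.242, 0.0425]
eef_rot: [0.614, 0.789, 0.0, -0.0]
ft_force: [0.7, 0.9, -0.9]
width: 0.0294
grip_force: 15.0
```

Request:
{"op": "arm_command", "data": {"steps": [{"slide": [0, 0, 0.01], "rot": [0, 0, 0], "grip": 0}, {"slide": [0, 0, 0.02], "rot": [0, 0, 0], "grip": 0}, {"slide": [0, 0, 0.025], "rot": [0, 0, 0], "grip": 0}, {"slide": [0, 0, 0.025], "rot": [0, 0, 0], "grip": 0}, {"slide": [0, 0, 0.02], "rot": [0, 0, 0], "grip": 0}, {"slide": [0, 0, 0.02], "rot": [0, 0, 0], "grip": 0}, {"slide": [0, 0.01, 0], "rot": [0, 0, 0], "grip": 0}, {"slide": [-0.002, 0.02, 0], "rot": [0, 0, 0], "grip": 0}]}}

```text
time: 5.3
ee_pos: [0.5485, -0.2112, 0.1617]
eef_rot: [0.614, 0.789, -0.0, -0.001]
ft_force: [0.6, 0.1, -0.9]
width: 0.0295
grip_force: 15.0
```

Request:
{"op": "arm_command", "data": {"steps": [{"slide": [-0.002, 0.03, 0], "rot": [0, 0, -0.25], "grip": 0}, {"slide": [-0.002, 0.04, 0], "rot": [0, 0, -0.25], "grip": 0}, {"slide": [-0.002, 0.04, 0], "rot": [0, 0, -0.25], "grip": 0}, {"slide": [-0.002, 0.04, 0], "rot": [0, 0, -0.25], "grip": 0}, {"slide": [-0.002, 0.04, 0], "rot": [0, 0, -0.25], "grip": 0}, {"slide": [-0.002, 0.04, 0], "rot": [0, 0, -0.25], "grip": 0}, {"slide": [-0.002, 0.04, 0], "rot": [0, 0, -0.25], "grip": 0}, {"slide": [-0.002, 0.04, 0], "rot": [0, 0, -0.25], "grip": 0}]}}

```text
time: 6.3
ee_pos: [0.5313, 0.1005, 0.1616]
eef_rot: [0.627, 0.779, -0.001, -0.001]
ft_force: [0.5, 0.6, -0.6]
width: 0.0295
grip_force: 15.0
```

Request:
{"op": "arm_command", "data": {"steps": [{"slide": [-0.002, 0.04, 0], "rot": [0, 0, 0], "grip": 0}, {"slide": [-0.002, 0.04, 0], "rot": [0, 0, 0], "grip": 0}, {"slide": [-0.002, 0.035, 0], "rot": [0, 0, 0], "grip": 0}, {"slide": [-0.002, 0.025, 0], "rot": [0, 0, 0], "grip": 0}, {"slide": [-0.002, 0.02, 0], "rot": [0, 0, 0], "grip": 0}, {"slide": [-0.001, 0.01, 0], "rot": [0, 0, 0], "grip": 0}, {"slide": [0, 0.005, 0], "rot": [0, 0, 0], "grip": 0}, {"slide": [0, 0, 0], "rot": [0, 0, 0], "grip": 0}]}}

```text
time: 7.3
ee_pos: [0.5218, 0.2727, 0.1623]
eef_rot: [0.628, 0.779, -0.0, -0.0]
ft_force: [0.1, -0.8, 0.2]
width: 0.0297
grip_force: 15.0
```

Request:
{"op": "arm_command", "data": {"steps": [{"slide": [-0.002, 0.0025, 0], "rot": [0, 0, 0], "grip": 0}, {"slide": [0, 0, -0.02], "rot": [0, 0, 0], "grip": 0}, {"slide": [0, 0, -0.025], "rot": [0, 0, 0], "grip": 0}, {"slide": [0, 0, -0.025], "rot": [0, 0, 0], "grip": 0}, {"slide": [0, 0, -0.02], "rot": [0, 0, 0], "grip": 0}, {"slide": [0, 0, -0.015], "rot": [0, 0, 0], "grip": 0}, {"slide": [0, 0, -0.01], "rot": [0, 0, 0], "grip": 0}, {"slide": [0, 0, 0], "rot": [0, 0, 0], "grip": 0}]}}

```text
time: 8.3
ee_pos: [0.5198, 0.2754, 0.0471]
eef_rot: [0.628, 0.779, -0.0, -0.0]
ft_force: [-0.2, 0.1, -1.0]
width: 0.0298
grip_force: 15.0
```

Request:
{"op": "arm_command", "data": {"steps": [{"slide": [0, 0, -0.003], "rot": [0, 0, 0], "grip": 0}, {"slide": [0, 0, -0.0015], "rot": [0, 0, 0], "grip": 0}, {"slide": [0, 0, 0], "rot": [0, 0, 0], "grip": 0}, {"slide": [0, 0, 0], "rot": [0, 0, 0], "grip": 0.6}, {"slide": [0, 0, 0], "rot": [0, 0, 0], "grip": 0.6}, {"slide": [0, 0, 0], "rot": [0, 0, 0], "grip": 0.8}, {"slide": [0, 0, 0], "rot": [0, 0, 0], "grip": 1}, {"slide": [0, 0, 0], "rot": [0, 0, 0], "grip": 1}]}}

```text
time: 9.3
ee_pos: [0.52, 0.2754, 0.0431]
eef_rot: [0.628, 0.779, 0.0, 0.0]
ft_force: [1.0, -0.2, 0.1]
width: 0.0715
grip_force: 0.0
```

Request:
{"op": "arm_command", "data": {"steps": [{"slide": [0, 0, 0.02], "rot": [0, 0, 0], "grip": 1}, {"slide": [0, 0, 0.04], "rot": [0, 0, 0], "grip": 1}, {"slide": [0, -0.03, 0.05], "rot": [0, 0, 0.25], "grip": 1}, {"slide": [0, -0.05, 0.01], "rot": [0, 0, 0.25], "grip": 1}, {"slide": [0, -0.06, 0], "rot": [0, 0, 0.25], "grip": 1}, {"slide": [0.005, -0.06, 0], "rot": [0, 0, 0.25], "grip": 1}, {"slide": [0.005, -0.06, 0], "rot": [0, 0, 0.25], "grip": 1}, {"slide": [0.005, -0.06, 0], "rot": [0, 0, 0.25], "grip": 1}]}}

```text
time: 10.3
ee_pos: [0.5353, -0.0463, 0.1649]
eef_rot: [0.617, 0.787, 0.001, 0.001]
ft_force: [1.3, -0.2, -0.1]
width: 0.0871
grip_force: 0.0
```

Request:
{"op": "arm_command", "data": {"steps": [{"slide": [0, -0.05, 0], "rot": [0, 0, 0], "grip": 1}, {"slide": [0, -0.05, 0], "rot": [0, 0, 0], "grip": 1}, {"slide": [0, -0.03, 0], "rot": [0, 0, 0], "grip": 1}, {"slide": [0, -0.0125, -0.02], "rot": [0, 0, 0], "grip": 1}, {"slide": [0, 0, -0.03], "rot": [0, 0, 0], "grip": 1}, {"slide": [0, 0, -0.03], "rot": [0, 0, 0], "grip": 1}, {"slide": [0, 0, -0.02], "rot": [0, 0, 0], "grip": 1}, {"slide": [0, 0, 0], "rot": [0, 0, 0], "grip": 1}]}}

```text
time: 11.3
ee_pos: [0.5342, -0.1859, 0.0617]
eef_rot: [0.617, 0.787, -0.0, -0.001]
ft_force: [-0.3, 1.0, 1.0]
width: 0.0874
grip_force: 0.0
```

```bash
cat > chk.py <<'E'
from fit import *
import sys
qg=np.load("q.npy")[1];P={n:eyes.camera(n) for n in("top","scene")}
R={"top":(80,150,240,250),"scene":(290,150,450,270)}
for c in YS:
  for n in P:
    b=sorted(blobs(P[n],*H[c],R[n]),key=lambda b:-b[1])
    if b:
        s=least_squares(lambda v:capc(P[n],v[0],v[1],.006)-b[0][0],W(qg,(0,-YS[c],0))[:2]);d=s.x-qg[:2];k,l=np.cos(qg[2]),np.sin(qg[2])
        print(n,c,np.round(s.x,4),"off",np.round([k*d[0]+l*d[1],-l*d[0]+k*d[1]+YS[c]],4))
im=P["scene"]["pixels"]
cv2.imwrite(f"pics/{sys.argv[1]}.png",cv2.cvtColor(cv2.resize(im[90:290,140:460],None,fx=2,fy=2),cv2.COLOR_RGB2BGR))
E
python3 chk.py c1
```

```text
top green [0.5197 0.2771] off [0.0001 0.002 ]
scene green [0.5171 0.277 ] off [-0.0025  0.0025]
```

View pics/c1.png

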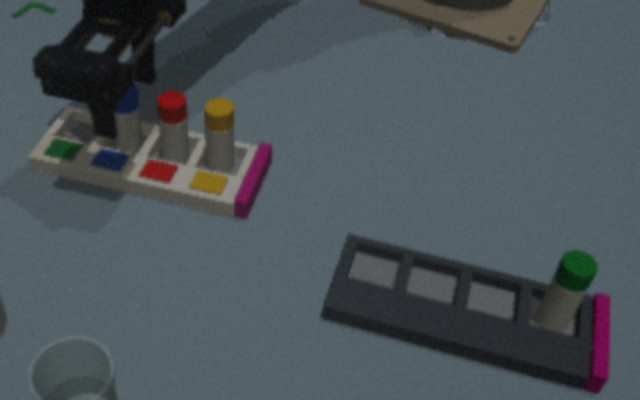

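The green vial stands upright in the grey cell next to magenta (crop pixel 570,290), about 2 mm off centre. The gripper straddles the blue vial at (125,110).

Request:
{"op": "arm_command", "data": {"steps": [{"slide": [0.001, -0.003, -0.01], "rot": [0, 0, 0], "grip": 1}, {"slide": [0, 0, -0.0095], "rot": [0, 0, 0], "grip": 1}, {"slide": [0, 0, 0], "rot": [0, 0, 0], "grip": 1}, {"slide": [0, 0, 0], "rot": [0, 0, 0], "grip": 0}, {"slide": [0, 0, 0], "rot": [0, 0, 0], "grip": 0}, {"slide": [0, 0, 0], "rot": [0, 0, 0], "grip": 0}, {"slide": [0, 0, 0], "rot": [0, 0, 0], "grip": 0}, {"slide": [0, 0, 0], "rot": [0, 0, 0], "grip": 0}]}}

```text
time: 12.4
ee_pos: [0.536, -0.19, 0.0436]
eef_rot: [0.617, 0.787, 0.0, 0.0]
ft_force: [-1.1, 0.0, -0.5]
width: 0.0449
grip_force: 0.0
```

Request:
{"op": "arm_command", "data": {"steps": [{"slide": [0, 0, 0], "rot": [0, 0, 0], "grip": 0}, {"slide": [0, 0, 0.01], "rot": [0, 0, 0], "grip": 0}, {"slide": [0, 0, 0.02], "rot": [0, 0, 0], "grip": 0}, {"slide": [0, 0, 0.025], "rot": [0, 0, 0], "grip": 0}, {"slide": [0, 0, 0.025], "rot": [0, 0, 0], "grip": 0}, {"slide": [0, 0, 0.02], "rot": [0, 0, 0], "grip": 0}, {"slide": [0, 0, 0.02], "rot": [0, 0, 0], "grip": 0}, {"slide": [0, 0.01, 0], "rot": [0, 0, 0], "grip": 0}]}}

```text
time: 13.4
ee_pos: [0.537, -0.1806, 0.1662]
eef_rot: [0.618, 0.786, 0.001, 0.002]
ft_force: [0.3, 0.4, -0.9]
width: 0.0294
grip_force: 15.0
```

Request:
{"op": "arm_command", "data": {"steps": [{"slide": [0, 0.02, 0], "rot": [0, 0, -0.25], "grip": 0}, {"slide": [0, 0.03, 0], "rot": [0, 0, -0.25], "grip": 0}, {"slide": [0, 0.04, 0], "rot": [0, 0, -0.25], "grip": 0}, {"slide": [-0.001, 0.04, 0], "rot": [0, 0, -0.25], "grip": 0}, {"slide": [-0.001, 0.04, 0], "rot": [0, 0, -0.25], "grip": 0}, {"slide": [-0.001, 0.04, 0], "rot": [0, 0, 0], "grip": 0}, {"slide": [-0.001, 0.04, 0], "rot": [0, 0, 0], "grip": 0}, {"slide": [-0.001, 0.04, 0], "rot": [0, 0, 0], "grip": 0}]}}

```text
time: 14.4
ee_pos: [0.5302, 0.1119, 0.1633]
eef_rot: [0.626, 0.78, -0.0, -0.0]
ft_force: [0.0, 0.3, -0.2]
width: 0.0295
grip_force: 15.0
```

Request:
{"op": "arm_command", "data": {"steps": [{"slide": [0, 0.04, 0], "rot": [0, 0, 0], "grip": 0}, {"slide": [0, 0.03, 0], "rot": [0, 0, 0], "grip": 0}, {"slide": [0, 0.02, 0], "rot": [0, 0, 0], "grip": 0}, {"slide": [0, 0.012, 0], "rot": [0, 0, 0], "grip": 0}, {"slide": [0, 0.007, 0], "rot": [0, 0, 0], "grip": 0}, {"slide": [0, 0.003, 0], "rot": [0, 0, 0], "grip": 0}, {"slide": [0, 0, 0], "rot": [0, 0, 0], "grip": 0}, {"slide": [0, 0, 0], "rot": [0, 0, 0], "grip": 0}]}}

```text
time: 15.4
ee_pos: [0.5312, 0.2213, 0.1636]
eef_rot: [0.626, 0.78, -0.0, 0.0]
ft_force: [-0.2, 0.4, -1.0]
width: 0.0294
grip_force: 15.0
```

```bash
python3 - <<'E'
from fit import *
s=sensors.read_state();print(s["ee_pos"]);p=eyes.camera("scene");x,y,z=s["ee_pos"]
im=cv2.cvtColor(p["pixels"],cv2.COLOR_RGB2BGR)
u,v=proj(p,(x,y,z)).astype(int);print(u,v)
# predicted vial bottom/cap seam for grasp at .0436 (bottom = z-.0376) and .0531
for off in(.0366,.0461): print([np.round(proj(p,(x,y,z-off+h)),1).tolist() for h in(0,.058,.08)])
l,t=max(u-60,0),max(v-80,0);c=im[t:t+140,l:l+120];print(l,t);cv2.imwrite("pics/c2.png",cv2.resize(c,None,fx=4,fy=4,interpolation=cv2.INTER_CUBIC))
E
```

```text
[0.53118955 0.22128409 0.16356581]
408 179
[[402.3, 195.7], [412.5, 168.8], [416.8, 157.5]]
[[400.7, 199.8], [410.8, 173.5], [414.9, 162.5]]
348 99
```

View pics/c2.png

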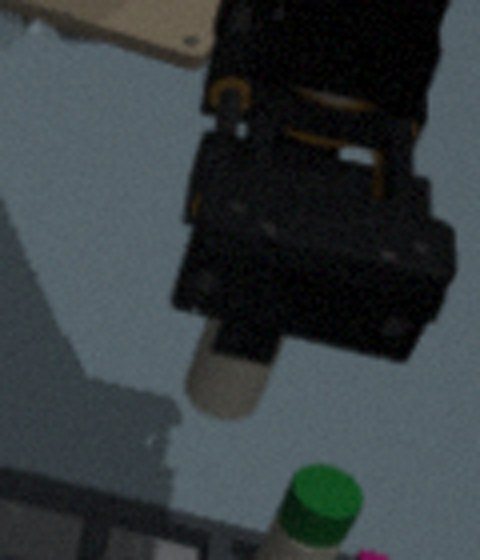

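Request:
{"op": "arm_command", "data": {"steps": [{"slide": [0.001, 0, -0.01], "rot": [0, 0, 0], "grip": 0}, {"slide": [0, 0, -0.02], "rot": [0, 0, 0], "grip": 0}, {"slide": [0, 0, -0.025], "rot": [0, 0, 0], "grip": 0}, {"slide": [0, 0, -0.025], "rot": [0, 0, 0], "grip": 0}, {"slide": [0, 0, -0.018], "rot": [0, 0, 0], "grip": 0}, {"slide": [0, 0, -0.01], "rot": [0, 0, 0], "grip": 0}, {"slide": [0, 0, -0.003], "rot": [0, 0, 0], "grip": 0}, {"slide": [0, 0, 0], "rot": [0, 0, 0], "grip": 0}]}}

```text
time: 16.45
ee_pos: [0.5323, 0.2222, 0.053]
eef_rot: [0.626, 0.78, 0.0, 0.0]
ft_force: [0.8, 0.1, -0.7]
width: 0.0291
grip_force: 15.0
```

Request:
{"op": "arm_command", "data": {"steps": [{"slide": [0, 0, -0.001], "rot": [0, 0, 0], "grip": 0}, {"slide": [0, 0, -0.0005], "rot": [0, 0, 0], "grip": 0}, {"slide": [0, 0, -0.0005], "rot": [0, 0, 0], "grip": 0}, {"slide": [0, 0, -0.0005], "rot": [0, 0, 0], "grip": 0}, {"slide": [0, 0, -0.0005], "rot": [0, 0, 0], "grip": 0}, {"slide": [0, 0, 0], "rot": [0, 0, 0], "grip": 0}, {"slide": [0, 0, 0], "rot": [0, 0, 0], "grip": 0}, {"slide": [0, 0, 0], "rot": [0, 0, 0], "grip": 0}]}}

```text
time: 17.45
ee_pos: [0.532, 0.222, 0.0496]
eef_rot: [0.626, 0.78, 0.0, 0.0]
ft_force: [0.3, 0.2, -0.3]
width: 0.0292
grip_force: 15.0
```

Request:
{"op": "arm_command", "data": {"steps": [{"slide": [0, 0, -0.0005], "rot": [0, 0, 0], "grip": 0}, {"slide": [0, 0, -0.0005], "rot": [0, 0, 0], "grip": 0}, {"slide": [0, 0, -0.0005], "rot": [0, 0, 0], "grip": 0}, {"slide": [0, 0, -0.0005], "rot": [0, 0, 0], "grip": 0}, {"slide": [0, 0, 0], "rot": [0, 0, 0], "grip": 0}, {"slide": [0, 0, 0], "rot": [0, 0, 0], "grip": 0}, {"slide": [0, 0, 0], "rot": [0, 0, 0], "grip": 0}, {"slide": [0, 0, 0], "rot": [0, 0, 0], "grip": 0}]}}

```text
time: 18.45
ee_pos: [0.532, 0.222, 0.0476]
eef_rot: [0.626, 0.78, 0.0, 0.0]
ft_force: [0.9, 0.7, -0.8]
width: 0.0291
grip_force: 15.0
```

Request:
{"op": "arm_command", "data": {"steps": [{"slide": [0, 0, -0.0005], "rot": [0, 0, 0], "grip": 0}, {"slide": [0, 0, -0.0005], "rot": [0, 0, 0], "grip": 0}, {"slide": [0, 0, -0.0005], "rot": [0, 0, 0], "grip": 0}, {"slide": [0, 0, -0.0005], "rot": [0, 0, 0], "grip": 0}, {"slide": [0, 0, 0], "rot": [0, 0, 0], "grip": 0}, {"slide": [0, 0, 0], "rot": [0, 0, 0], "grip": 0}, {"slide": [0, 0, 0], "rot": [0, 0, 0], "grip": 0}, {"slide": [0, 0, 0], "rot": [0, 0, 0], "grip": 0}]}}

```text
time: 19.45
ee_pos: [0.5322, 0.2221, 0.047]
eef_rot: [0.626, 0.78, 0.0, 0.0]
ft_force: [-4.9, -2.5, 14.9]
width: 0.0293
grip_force: 15.0
```

Request:
{"op": "arm_command", "data": {"steps": [{"slide": [0, 0, 0.001], "rot": [0, 0, 0], "grip": 0}, {"slide": [0, 0, 0], "rot": [0, 0, 0], "grip": 0}, {"slide": [0, 0, 0], "rot": [0, 0, 0], "grip": 0.6}, {"slide": [0, 0, 0], "rot": [0, 0, 0], "grip": 0.6}, {"slide": [0, 0, 0], "rot": [0, 0, 0], "grip": 0.8}, {"slide": [0, 0, 0], "rot": [0, 0, 0], "grip": 1}, {"slide": [0, 0, 0], "rot": [0, 0, 0], "grip": 1}, {"slide": [0, 0, 0], "rot": [0, 0, 0], "grip": 1}]}}

```text
time: 20.45
ee_pos: [0.532, 0.222, 0.0466]
eef_rot: [0.626, 0.78, 0.0, 0.0]
ft_force: [-0.0, -1.2, 0.0]
width: 0.0808
grip_force: 0.0
```

Request:
{"op": "arm_command", "data": {"steps": [{"slide": [0, 0, 0.03], "rot": [0, 0, 0], "grip": 1}, {"slide": [0, 0, 0.04], "rot": [0, 0, 0], "grip": 1}, {"slide": [0, -0.03, 0.045], "rot": [0, 0, 0.25], "grip": 1}, {"slide": [0, -0.05, 0], "rot": [0, 0, 0.25], "grip": 1}, {"slide": [0, -0.06, 0], "rot": [0, 0, 0.25], "grip": 1}, {"slide": [0, -0.06, 0], "rot": [0, 0, 0.25], "grip": 1}, {"slide": [0, -0.06, 0], "rot": [0, 0, 0.25], "grip": 1}, {"slide": [0, -0.04, 0], "rot": [0, 0, 0.25], "grip": 1}]}}

```text
time: 21.45
ee_pos: [0.5316, -0.0814, 0.1616]
eef_rot: [0.617, 0.787, -0.0, 0.0]
ft_force: [0.3, 0.4, -0.4]
width: 0.087
grip_force: 0.0
```

Request:
{"op": "arm_command", "data": {"steps": [{"slide": [-0.005, -0.03, 0], "rot": [0, 0, 0], "grip": 1}, {"slide": [-0.0045, -0.02, 0], "rot": [0, 0, 0], "grip": 1}, {"slide": [0, -0.004, -0.02], "rot": [0, 0, 0], "grip": 1}, {"slide": [0, 0, -0.03], "rot": [0, 0, 0], "grip": 1}, {"slide": [0, 0, -0.03], "rot": [0, 0, 0], "grip": 1}, {"slide": [0, 0, -0.025], "rot": [0, 0, 0], "grip": 1}, {"slide": [0, 0, -0.014], "rot": [0, 0, 0], "grip": 1}, {"slide": [0, 0, 0], "rot": [0, 0, 0], "grip": 1}]}}

```text
time: 22.45
ee_pos: [0.5221, -0.1319, 0.0421]
eef_rot: [0.616, 0.788, -0.0, -0.001]
ft_force: [0.1, -1.2, 0.5]
width: 0.0869
grip_force: 0.0
```

Request:
{"op": "arm_command", "data": {"steps": [{"slide": [0, 0, 0], "rot": [0, 0, 0], "grip": 0}, {"slide": [0, 0, 0], "rot": [0, 0, 0], "grip": 0}, {"slide": [0, 0, 0], "rot": [0, 0, 0], "grip": 0}, {"slide": [0, 0, 0], "rot": [0, 0, 0], "grip": 0}, {"slide": [0, 0, 0], "rot": [0, 0, 0], "grip": 0}, {"slide": [0, 0, 0], "rot": [0, 0, 0], "grip": 0}, {"slide": [0, 0, 0], "rot": [0, 0, 0], "grip": 0}, {"slide": [0, 0, 0], "rot": [0, 0, 0], "grip": 0}]}}

```text
time: 23.45
ee_pos: [0.5225, -0.132, 0.0426]
eef_rot: [0.616, 0.788, 0.0, 0.0]
ft_force: [-0.7, -0.5, -0.1]
width: 0.0292
grip_force: 15.0
```

Request:
{"op": "arm_command", "data": {"steps": [{"slide": [0, 0, 0.01], "rot": [0, 0, 0], "grip": 0}, {"slide": [0, 0, 0.02], "rot": [0, 0, 0], "grip": 0}, {"slide": [0, 0, 0.025], "rot": [0, 0, 0], "grip": 0}, {"slide": [0, 0, 0.025], "rot": [0, 0, 0], "grip": 0}, {"slide": [0, 0, 0.02], "rot": [0, 0, 0], "grip": 0}, {"slide": [0, 0, 0.02], "rot": [0, 0, 0], "grip": 0}, {"slide": [0, 0.01, 0], "rot": [0, 0, 0], "grip": 0}, {"slide": [0.002, 0.02, 0], "rot": [0, 0, 0], "grip": 0}]}}

```text
time: 24.45
ee_pos: [0.5241, -0.1018, 0.1622]
eef_rot: [0.616, 0.788, -0.0, -0.0]
ft_force: [-0.1, -0.2, 0.3]
width: 0.0291
grip_force: 15.0
```

Request:
{"op": "arm_command", "data": {"steps": [{"slide": [0.003, 0.03, 0], "rot": [0, 0, -0.25], "grip": 0}, {"slide": [0.003, 0.035, 0], "rot": [0, 0, -0.25], "grip": 0}, {"slide": [0.003, 0.04, 0], "rot": [0, 0, -0.25], "grip": 0}, {"slide": [0.003, 0.04, 0], "rot": [0, 0, -0.25], "grip": 0}, {"slide": [0.003, 0.04, 0], "rot": [0, 0, -0.25], "grip": 0}, {"slide": [0.002, 0.035, 0], "rot": [0, 0, -0.25], "grip": 0}, {"slide": [0.002, 0.025, 0], "rot": [0, 0, 0], "grip": 0}, {"slide": [0, 0.015, 0], "rot": [0, 0, 0], "grip": 0}]}}

```text
time: 25.45
ee_pos: [0.5426, 0.1599, 0.1619]
eef_rot: [0.625, 0.781, -0.0, -0.001]
ft_force: [0.4, 0.0, -1.0]
width: 0.0292
grip_force: 15.0
```

Request:
{"op": "arm_command", "data": {"steps": [{"slide": [0, 0.008, 0], "rot": [0, 0, 0], "grip": 0}, {"slide": [0, 0.003, 0], "rot": [0, 0, 0], "grip": 0}, {"slide": [0, 0, -0.02], "rot": [0, 0, 0], "grip": 0}, {"slide": [0, 0, -0.025], "rot": [0, 0, 0], "grip": 0}, {"slide": [0, 0, -0.025], "rot": [0, 0, 0], "grip": 0}, {"slide": [0, 0, -0.025], "rot": [0, 0, 0], "grip": 0}, {"slide": [0, 0, -0.015], "rot": [0, 0, 0], "grip": 0}, {"slide": [0, 0, -0.005], "rot": [0, 0, 0], "grip": 0}]}}

```text
time: 26.45
ee_pos: [0.5429, 0.1683, 0.0463]
eef_rot: [0.626, 0.78, -0.001, -0.0]
ft_force: [-0.1, 0.0, -0.4]
width: 0.0294
grip_force: 15.0
```

Request:
{"op": "arm_command", "data": {"steps": [{"slide": [0, 0, -0.003], "rot": [0, 0, 0], "grip": 0}, {"slide": [0, 0, -0.001], "rot": [0, 0, 0], "grip": 0}, {"slide": [0, 0, 0], "rot": [0, 0, 0], "grip": 0}, {"slide": [0, 0, 0], "rot": [0, 0, 0], "grip": 0.6}, {"slide": [0, 0, 0], "rot": [0, 0, 0], "grip": 0.6}, {"slide": [0, 0, 0], "rot": [0, 0, 0], "grip": 0.8}, {"slide": [0, 0, 0], "rot": [0, 0, 0], "grip": 1}, {"slide": [0, 0, 0], "rot": [0, 0, 0], "grip": 1}]}}

```text
time: 27.45
ee_pos: [0.5435, 0.1689, 0.0435]
eef_rot: [0.626, 0.78, 0.0, 0.0]
ft_force: [0.2, -0.2, -0.6]
width: 0.0715
grip_force: 0.0
```

Request:
{"op": "arm_command", "data": {"steps": [{"slide": [0, 0, 0.03], "rot": [0, 0, 0], "grip": 1}, {"slide": [0, 0, 0.04], "rot": [0, 0, 0], "grip": 1}, {"slide": [-0.005, -0.03, 0.05], "rot": [0, 0, 0.25], "grip": 1}, {"slide": [-0.005, -0.05, 0], "rot": [0, 0, 0.25], "grip": 1}, {"slide": [-0.005, -0.06, 0], "rot": [0, 0, 0.25], "grip": 1}, {"slide": [-0.005, -0.06, 0], "rot": [0, 0, 0.25], "grip": 1}, {"slide": [-0.005, -0.04, 0], "rot": [0, 0, 0.25], "grip": 1}, {"slide": [-0.005, -0.01, 0], "rot": [0, 0, 0.25], "grip": 1}]}}

```text
time: 28.45
ee_pos: [0.513, -0.0842, 0.1635]
eef_rot: [0.617, 0.787, -0.0, 0.0]
ft_force: [0.1, 0.7, -0.1]
width: 0.0871
grip_force: 0.0
```

```bash
python3 chk.py c3
```

```text
top red [0.5452 0.1671] off [ 0.0013 -0.001 ]
scene red [0.5349 0.164 ] off [-0.0094 -0.0017]
top blue [0.5319 0.2243] off [0.0006 0.0028]
scene blue [0.5271 0.2246] off [-0.004   0.0041]
top green [0.5196 0.277 ] off [-0.0001  0.0019]
scene green [0.5168 0.2772] off [-0.0027  0.0027]
```

View pics/c3.png

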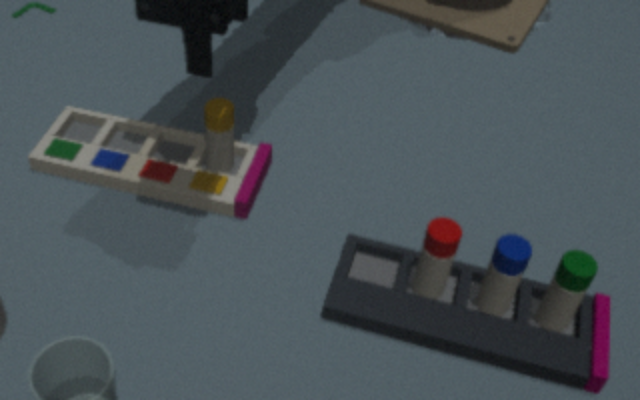

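Red, blue and green stand upright in their cells (crop pixels 440,260, 505,280 and 570,295). Only yellow remains in the white rack, at (220,135), so the target is (0.507, -0.088).

Request:
{"op": "arm_command", "data": {"steps": [{"slide": [-0.005, -0.0035, 0], "rot": [0, 0, 0], "grip": 1}, {"slide": [0, 0, -0.02], "rot": [0, 0, 0], "grip": 1}, {"slide": [0, 0, -0.03], "rot": [0, 0, 0], "grip": 1}, {"slide": [0, 0, -0.03], "rot": [0, 0, 0], "grip": 1}, {"slide": [0, 0, -0.025], "rot": [0, 0, 0], "grip": 1}, {"slide": [0, 0, -0.016], "rot": [0, 0, 0], "grip": 1}, {"slide": [0, 0, 0], "rot": [0, 0, 0], "grip": 1}, {"slide": [0, 0, 0], "rot": [0, 0, 0], "grip": 1}]}}

```text
time: 29.55
ee_pos: [0.5092, -0.0843, 0.0435]
eef_rot: [0.615, 0.788, 0.0, 0.001]
ft_force: [0.1, -0.1, 0.4]
width: 0.0874
grip_force: 0.0
```

Request:
{"op": "arm_command", "data": {"steps": [{"slide": [0, 0, 0], "rot": [0, 0, 0], "grip": 0}, {"slide": [0, 0, 0], "rot": [0, 0, 0], "grip": 0}, {"slide": [0, 0, 0], "rot": [0, 0, 0], "grip": 0}, {"slide": [0, 0, 0], "rot": [0, 0, 0], "grip": 0}, {"slide": [0, 0, 0], "rot": [0, 0, 0], "grip": 0}, {"slide": [0, 0, 0], "rot": [0, 0, 0], "grip": 0}, {"slide": [0, 0, 0], "rot": [0, 0, 0], "grip": 0}, {"slide": [0, 0, 0], "rot": [0, 0, 0], "grip": 0}]}}

```text
time: 30.55
ee_pos: [0.5085, -0.0846, 0.0425]
eef_rot: [0.616, 0.788, 0.0, -0.0]
ft_force: [0.6, -0.8, -0.2]
width: 0.0292
grip_force: 15.0
```

Request:
{"op": "arm_command", "data": {"steps": [{"slide": [0, 0, 0.01], "rot": [0, 0, 0], "grip": 0}, {"slide": [0, 0, 0.02], "rot": [0, 0, 0], "grip": 0}, {"slide": [0, 0, 0.025], "rot": [0, 0, 0], "grip": 0}, {"slide": [0, 0, 0.025], "rot": [0, 0, 0], "grip": 0}, {"slide": [0, 0, 0.02], "rot": [0, 0, 0], "grip": 0}, {"slide": [0, 0, 0.02], "rot": [0, 0, 0], "grip": 0}, {"slide": [0, 0.01, 0], "rot": [0, 0, 0], "grip": 0}, {"slide": [0.004, 0.02, 0], "rot": [0, 0, -0.25], "grip": 0}]}}

```text
time: 31.55
ee_pos: [0.5121, -0.0543, 0.1621]
eef_rot: [0.618, 0.786, -0.0, -0.0]
ft_force: [0.1, 1.0, -0.9]
width: 0.0295
grip_force: 15.0
```

Request:
{"op": "arm_command", "data": {"steps": [{"slide": [0.006, 0.025, 0], "rot": [0, 0, -0.25], "grip": 0}, {"slide": [0.008, 0.03, 0], "rot": [0, 0, -0.25], "grip": 0}, {"slide": [0.008, 0.035, 0], "rot": [0, 0, -0.25], "grip": 0}, {"slide": [0.008, 0.03, 0], "rot": [0, 0, -0.25], "grip": 0}, {"slide": [0.006, 0.025, 0], "rot": [0, 0, -0.25], "grip": 0}, {"slide": [0.004, 0.015, 0], "rot": [0, 0, 0], "grip": 0}, {"slide": [0.002, 0.007, 0], "rot": [0, 0, 0], "grip": 0}, {"slide": [0.001, 0.003, 0], "rot": [0, 0, 0], "grip": 0}]}}

```text
time: 32.55
ee_pos: [0.5555, 0.1152, 0.1623]
eef_rot: [0.626, 0.78, -0.0, -0.0]
ft_force: [-0.3, -0.4, -0.7]
width: 0.0293
grip_force: 15.0
```

Request:
{"op": "arm_command", "data": {"steps": [{"slide": [0, 0, 0], "rot": [0, 0, 0], "grip": 0}, {"slide": [0, 0, -0.02], "rot": [0, 0, 0], "grip": 0}, {"slide": [0, 0, -0.025], "rot": [0, 0, 0], "grip": 0}, {"slide": [0, 0, -0.025], "rot": [0, 0, 0], "grip": 0}, {"slide": [0, 0, -0.025], "rot": [0, 0, 0], "grip": 0}, {"slide": [0, 0, -0.015], "rot": [0, 0, 0], "grip": 0}, {"slide": [0, 0, -0.005], "rot": [0, 0, 0], "grip": 0}, {"slide": [0, 0, 0], "rot": [0, 0, 0], "grip": 0}]}}

```text
time: 33.55
ee_pos: [0.5556, 0.1154, 0.0477]
eef_rot: [0.626, 0.78, 0.0, 0.0]
ft_force: [0.3, 0.5, -0.9]
width: 0.0295
grip_force: 15.0
```

Request:
{"op": "arm_command", "data": {"steps": [{"slide": [0, 0, -0.003], "rot": [0, 0, 0], "grip": 0}, {"slide": [0, 0, -0.0015], "rot": [0, 0, 0], "grip": 0}, {"slide": [0, 0, 0], "rot": [0, 0, 0], "grip": 0}, {"slide": [0, 0, 0], "rot": [0, 0, 0], "grip": 0.6}, {"slide": [0, 0, 0], "rot": [0, 0, 0], "grip": 0.6}, {"slide": [0, 0, 0], "rot": [0, 0, 0], "grip": 0.8}, {"slide": [0, 0, 0], "rot": [0, 0, 0], "grip": 1}, {"slide": [0, 0, 0], "rot": [0, 0, 0], "grip": 1}]}}

```text
time: 34.55
ee_pos: [0.5555, 0.1155, 0.0431]
eef_rot: [0.626, 0.78, 0.0, 0.0]
ft_force: [0.7, -0.5, 0.4]
width: 0.0716
grip_force: 0.0
```

Request:
{"op": "arm_command", "data": {"steps": [{"slide": [0, 0, 0.03], "rot": [0, 0, 0], "grip": 1}, {"slide": [0, 0, 0.04], "rot": [0, 0, 0], "grip": 1}, {"slide": [-0.01, -0.03, 0.05], "rot": [0, 0, 0], "grip": 1}, {"slide": [-0.01, -0.05, 0.02], "rot": [0, 0, 0], "grip": 1}, {"slide": [-0.01, -0.05, 0], "rot": [0, 0, 0], "grip": 1}, {"slide": [-0.01, -0.04, 0], "rot": [0, 0, 0], "grip": 1}, {"slide": [0, -0.02, 0], "rot": [0, 0, 0], "grip": 1}, {"slide": [0, 0, 0], "rot": [0, 0, 0], "grip": 1}]}}

```text
time: 35.55
ee_pos: [0.5153, -0.0761, 0.183]
eef_rot: [0.627, 0.779, -0.0, 0.0]
ft_force: [-0.1, -0.1, -1.2]
width: 0.087
grip_force: 0.0
```

```bash
python3 chk.py c4
```

```text
top yellow [0.5564 0.1131] off [ 0.0006 -0.0011]
scene yellow [0.5467 0.1091] off [-0.0097 -0.0029]
top red [0.5455 0.1672] off [ 0.0016 -0.0009]
scene red [0.5346 0.1638] off [-0.0098 -0.0019]
top blue [0.5317 0.2244] off [0.0005 0.0029]
scene blue [0.5275 0.2245] off [-0.0037  0.0039]
top green [0.5196 0.2769] off [-0.0001  0.0018]
scene green [0.5168 0.2773] off [-0.0027  0.0027]
```

View pics/c4.png

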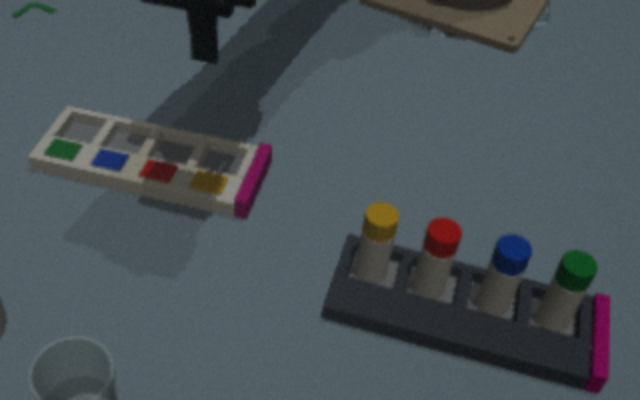

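All four vials stand upright in the grey rack. From its magenta end the order is green, blue, red, yellow (crop pixels 570,295 to 375,245), and each is within about 4 mm of its cell centre in the top view. The scene-view offsets for red and yellow come from incomplete cap segmentation. The gripper is clear.

```bash
python3 -c "
from bench import order
print(order.close_job())"
```

```text
the job is handed in; nothing more can be done
None
```

I moved all four vials to the grey rack in reverse order (green, blue, red, yellow from its magenta end), and the last pictures show each standing upright in its cell. I handed the job in at about 36 s; the hand-in gave no verdict.

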